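# Load a lamp holder and slide it under the press to the click

### The arm

A 6-joint arm with a two-finger parallel gripper is mounted at the origin on the work surface. World frame = base frame: x ahead of the robot, y to its left, z up, the work surface at z = 0. Lengths are in mm, angles in rad, forces in N, time in s.
With the tool pointing down it reaches from about 350 to 975 mm from the base axis. Payload 7.1 kg.
Tool frame: the origin (TCP) lies at the centre of the arm's flange, where the gripper is bolted on; the fingertips stand 182 mm ahead of it and the grasp point (between the pads) lies 163 mm ahead of it; z points along the fingers, y is the line along which they close (so a half turn about z gives the same grasp; the last joint's range is limited). The gripper opens to 88 mm and grips with 3 to 60 N. Pads are 20 mm wide; open, the fingers measure 115 mm over their backs; the gripper's body (75 mm by 178 mm) begins 61 mm behind the grasp point.
Start: joints at [-1.265, 0.423, 1.63, -0, 1.089, -0.019], TCP at [199.467, -592.3, 404.675] pointing down, gripper open.
Joint ranges: [-3, 3], [-0.9, 2.11], [0.09, 2.58], [-1.31, 4.45], [0.11, 2.69], [-2.54, 2.54]. Speed limits (rad/s): [2.39, 2.39, 3.01, 3.14, 3.14, 3.14].

### API

Orientations are given as a rotation vector (axis times angle).
In Python, from cell import observe, camera, camera_model, order gives the robot as it stands.
- The arm moves only by the tool arm_command, never from a script. Its argument "series" is a list of rows, each a list of 7 numbers: the turn, a rotation vector about the world's x, y, z in rad, then the shift along the world's x, y, z in mm, then the closure, from 0 (fully open) to 1 (shut). In form: [[rx, ry, rz, tx, ty, tz, gripper], ...]. A call has 1 to 12 rows; each row is the pose to reach, as a shift and turn from the pose commanded when the call began; what a row does not reach only later rows make up. A row lasts 1/8 s, in which the tool goes at most 62.5 mm and 10.7 degrees, less where a joint would pass 70% of its speed; a pose out of reach is approached as far as the arm can. A call with a gripper value outside its range is refused whole. The fingers move at their own pace and stop on an object; "squeeze" is the grip in N (left out, the last holds). Time passes only in rows, so rows that repeat a pose let the fingers close. It gives the time, the measured TCP pose, the force, the opening and the grip force at its end, in the units of the state.
- observe(): the state, without advancing time (a new reading comes with each control period).
- camera(name): name is "side" or "top" or "wrist"; returns the picture (420x560x3 uint8, red, green, blue); there is no depth.
- camera_model(name): a dict with "vertical_fov" (degrees; the focal length in pixels is half the picture's height over the tangent of half this angle, whatever the lens; pixels are square), "cx", "cy" (the principal point, pixels), "eye" and "attitude" of the camera in the world; the wrist camera has in their place "T_tool_cam" (4x4, takes a point from camera to tool coordinates, whose origin is the TCP and whose axes are the flange's). Camera axes: x right, y up, looking along -z (the intrinsics and any distortion apply to the point x, -y, -z); pixel columns grow to the right and rows downward; lengths in mm; the calibration is good to about 2 mm. The wrist camera is an equidistant fisheye: a pixel r from the principal point sees the ray r / f radians off the axis. A picture is of the moment at which its call begins: read the wrist's pose just before it. camera_model takes no time and is no camera call.
- order.finish_job(): hands the job in; it is judged then, once.
The state is a dict: "time_s": time; "q": joint angles; "qd": joint speeds; "joint_torque": joint torques, N m; "tcp_pos": TCP position; "tcp_rot": TCP orientation; "force": force on the tool from outside, world axes, zero at the start; "wrist_torque": the same for the moment, N m; "gripper_width": finger opening in mm; "finger_force": force on a finger pad.
Only numpy, scipy, OpenCV 4.12 (cv2) and the standard library are available. Lean on these libraries where they do the work, as an engineer would, in place of code of your own. Each camera call takes 0.05 s, during which the arm holds its last target. There are 200 camera calls.

### The job

Set the white lamp holder upright in the blue nest of the press's loading slide while the slide is still pulled out, keeping hold of it until it sits fully home. Then take the slide by its red knob, push it in under the press ram until its spring ball clicks into the notch, and finish while still holding the knob there, so that I can pull the press lever. Leave the other things on the bench where they are.

Things in the scene. Friction and masses are not known exactly. Their poses are not given: they have to be found in the camera images.
- holder: White lamp holder to be loaded: a plastic shell standing on its open mouth, 40 mm across and straight-sided up to 42 mm, then drawn in to 26 mm at 54 mm, with a brass nipple on top to 64 mm; 40 to 85 g. Origin: centre of its underside, z up. Same shape as the black one, and it may stand in any of three places on the robot's left, at least 90 mm between centres.
- nest_seat (a point): Centre of the floor of the round bore in the blue nest block (66 x 66 mm), 70 mm above the table; it moves with the slide. Bore 45 mm across and 10 mm deep with a 3 mm chamfer at the rim (rim 80 mm above the table). Its y axis points along the rail away from the press (-y leads into the press), z up.
- knob_grip (a point): Middle of the upright red knob of the slide, a round grip 26 mm across from 72 to 120 mm above the table; this point is 98 mm above the table, on the knob's axis, and 150 mm from the nest's axis along the rail, on the side away from the press. The slide's plate below it lies at 62 mm. Axes as nest_seat.
- slide_knob: The same red knob as a solid (with its steel stud); origin on its axis, 62 mm above the table. Between knob and nest, 80 mm from the nest's axis, an ear of the slide at the +x side carries the brass spring plunger, which stands up to 84 mm above the table, 45 mm beside the rail's middle.
- shuttle (a joint): Travel of the slide along its straight level rail in m: 0 fully out, growing towards the press, 0.20 at the rail's end; starts between 0 and 0.02. About 1.5 N of friction; it stays where it is left. Pushed in, it comes to the notch between 0.15 and 0.19: set differently each time, not marked, to be felt.
- ball (a joint): Drop in m of the spring plunger's 10 mm ball, on the slide's ear at the +x side: 0 riding on the steel strip, about 0.004 at the middle of the notch, less by 1 mm per mm off the middle. Dropping in, it draws the slide on with about 10 N over the last 5 mm; then about 10 N either way holds it, and a harder push rides out again. Let go near the notch, the slide centres itself.
- rail: The fixed rail of the slide, 40 mm wide; origin on the table below the nest's place when fully out, axes as nest_seat. The dark green press stands over its far (-y) end: with the nest at the notch it is under the ram, whose tip is 160 mm above the table. The press head begins 215 mm up and reaches 40 mm from the ram's axis towards the knob; nothing else overhangs.
- black_holder: Finished black lamp holder, same shape as the white one; bystander. Origin: centre of its underside.
- dropper: Pale blue dropper bottle, 36 mm across, 80 mm high; bystander. Origin: centre of its underside.
- glue: White glue bottle with blue band and cap, 44 mm across, 150 mm high; bystander. Origin: centre of its underside.
- pliers: Pliers with red handles lying flat, 190 mm long along their x axis, 16 mm thick; bystander. Origin under the middle.
- driver: Screwdriver with blue handle lying flat, 200 mm long along its x axis; bystander. Origin under the middle.
- bin_red: Red parts bin, 150 x 100 x 70 mm, on the left; bystander. Origin: centre of its underside.
Mind the look-alikes: they are no part of the job. Leave any pink look-alike of the holder alone.

How it is judged:
By the outcome, as a careful person would: the job done as asked, in the order asked, and still so for the second after the job is handed in, while the arm keeps its last pose, push and grip.
It also fails if it takes over 54 s, if anything falls off the work surface, if the arm or the gripper's body presses on something with over 40 N, if the wrist force passes 120 N, or if a joint passes its speed limit or range.

## Working session

There is one attempt and no reset: what is moved stays moved. The work goes in short steps, Python scripts to look and compute and a tool call to move; the robot and the scene stay as the last step left them, time stands still between calls to the robot, and variables do not carry over. Pictures are saved under pics/ and viewed, at most 10 in all, crops included, and the job is handed in when it is done.

Besides the shell and the picture viewer there is one more tool, called after "Request:" by a JSON object that holds its "fn" and its "kwargs". arm_command: Moves the arm, as the interface text tells. Its arguments: {"type":"object","properties":{"series":{"type":"array"},"squeeze":{"type":"number"}},"required":["series"]}

```bash
mkdir -p pics; ls
cat > h.py <<'E'
import numpy as np, cv2
from cell import observe, camera, camera_model, order
from scipy.spatial.transform import Rotation as R
def att(m):
    a=np.array(m["attitude"],float)
    return a if a.shape==(3,3) else R.from_rotvec(a).as_matrix()
def ray(name,u,v,st=None):
    m=camera_model(name); f=210/np.tan(np.radians(m["vertical_fov"])/2)
    x,y=(u-m["cx"])/f,(v-m["cy"])/f
    if name=="wrist":
        r=np.hypot(x,y); s=np.sin(r)/r if r>1e-9 else 1
        d=np.array([x*s,-y*s,-np.cos(r)])
        T=np.array(m["T_tool_cam"]); Rt=R.from_rotvec(st["tcp_rot"]).as_matrix()
        return np.array(st["tcp_pos"])+Rt@T[:3,3], Rt@T[:3,:3]@d
    d=np.array([x,-y,-1]); return np.array(m["eye"]),att(m)@d
def onz(name,u,v,z,st=None):
    o,d=ray(name,u,v,st); return o+d*(z-o[2])/d[2]
E
python3 - <<'E'
from h import *
print(observe())
for n in("side","top","wrist"):
    print(camera_model(n)); cv2.imwrite(f"pics/{n}0.png",camera(n)[:,:,::-1])
E
```

```text
pics
{'time_s': 0.0, 'q': array([-1.26499275e+00,  4.23855175e-01,  1.63069654e+00,  1.74717090e-05,
        1.08862520e+00, -1.89978142e-02]), 'qd': array([0.00032269, 0.00063675, 0.00095163, 0.00166403, 0.00053648,
       0.00073067]), 'joint_torque': array([-3.03861365e-03, -5.44634163e+01, -2.73666662e+01,  6.41065557e-02,
        2.27518467e-02, -9.29657153e-05]), 'tcp_pos': array([ 199.39227819, -592.04086736,  403.88996588]), 'tcp_rot': array([-3.09870796e+00, -5.07690668e-01,  3.31421962e-04]), 'force': array([-0.86771048,  0.14435692, -0.18915108]), 'wrist_torque': array([-0.01271116,  0.02875139,  0.02380982]), 'finger_force': 0.0, 'gripper_width': 87.69132399426685}
{'vertical_fov': 56.620015129287175, 'cx': 281.4772103222836, 'cy': 217.03625473272777, 'eye': array([1055.89873618, -270.23461299,  738.88741986]), 'attitude': array([0.7049592 , 0.33015427, 0.79775509])}
{'vertical_fov': 55.03377500537663, 'cx': 282.0808811004491, 'cy': 207.57321636654393, 'eye': array([ 374.19400324,  142.6673398 , 1216.92156537]), 'attitude': array([ 0.13202212, -0.12384857, -1.54564846])}
{'vertical_fov': 65.70646984690485, 'cx': 277.8466369885935, 'cy': 209.6154927794979, 'T_tool_cam': array([[ 1.11007317e-04,  9.64948565e-01,  2.62439049e-01,
         7.13265886e+01],
       [ 9.99999893e-01, -2.24801309e-04,  4.03577120e-04,
         4.76077299e-01],
       [ 4.48427804e-04,  2.62438976e-01, -9.64948487e-01,
         2.12931107e+01],
       [ 0.00000000e+00,  0.00000000e+00,  0.00000000e+00,
         1.00000000e+00]])}
```

View pics/top0.png

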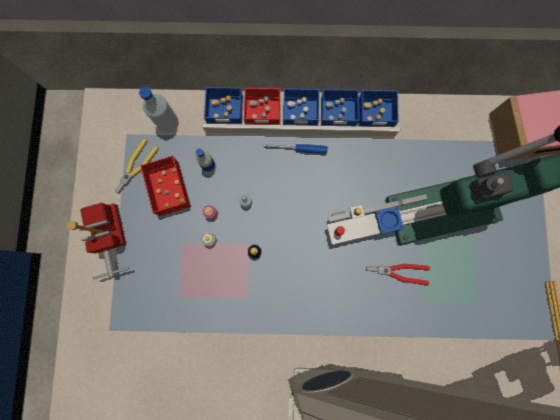

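View pics/side0.png

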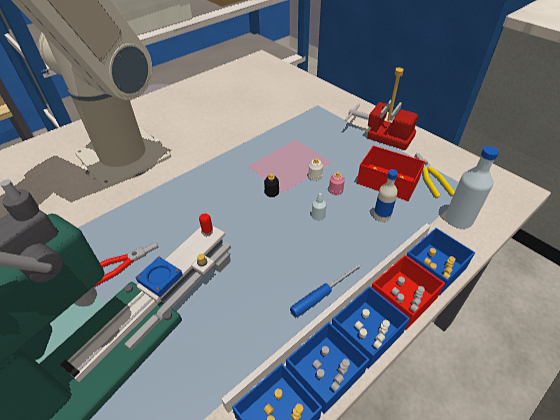

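The top view shows the white holder at (208,240), with pink at (209,212), black at (254,252) and the dropper at (245,201). The knob is at (340,231), the nest at (389,221) and the plunger at (358,212). In the side view, white is at (316,170), the knob at (206,223) and the nest at (158,277).

```bash
cat >> h.py <<'E'
def cen(mask,x0,y0,w):
    m=np.zeros_like(mask); m[y0-w:y0+w+1,x0-w:x0+w+1]=mask[y0-w:y0+w+1,x0-w:x0+w+1]
    v,u=np.nonzero(m); return u.mean(),v.mean(),len(u),(u.min(),u.max(),v.min(),v.max())
def tri(a,b):
    (o1,d1),(o2,d2)=a,b
    s=np.linalg.lstsq(np.c_[d1,-d2],o2-o1,rcond=None)[0]
    p,q=o1+s[0]*d1,o2+s[1]*d2; return (p+q)/2,np.linalg.norm(p-q)
E
python3 - <<'E'
from h import *
T=cv2.imread("pics/top0.png");S=cv2.imread("pics/side0.png")
def masks(I):
    h=cv2.cvtColor(I,cv2.COLOR_BGR2HSV).astype(int);H,s,v=h[...,0],h[...,1],h[...,2]
    return dict(brass=(H>12)&(H<30)&(s>110)&(v>70),red=((H<6)|(H>174))&(s>170)&(v>60),blue=(H>100)&(H<125)&(s>150)&(v>50),white=(s<40)&(v>150))
mt,ms=masks(T),masks(S)
for nm,c,t,s in(("nipple","brass",(208,240,9),(316,162,9)),("knob","red",(340,231,9),(206,223,14)),("nest","blue",(389,221,16),(158,277,25)),("plunger","brass",(358,212,6),(201,259,7)),("blacknip","brass",(254,252,6),(271,178,6)),("pinknip","brass",(209,212,6),(337,175,6))):
    try:
        a=cen(mt[c],*t);b=cen(ms[c],*s)
        print(nm,a,b,*tri(ray("top",*a[:2]),ray("side",*b[:2])), [onz("top",*a[:2],z).round(1) for z in(64,80,120)])
    except Exception as e: print(nm,e)
a=cen(mt["white"],208,240,9);print("whitebody",a,onz("top",*a[:2],42))
E
```

```text
nipple (np.float64(206.5), np.float64(238.0), 16, (np.int64(205), np.int64(208), np.int64(236), np.int64(240))) (np.float64(315.6666666666667), np.float64(160.61904761904762), 21, (np.int64(313), np.int64(318), np.int64(158), np.int64(162))) [471.45468973 366.18813109  56.22280402] 1.6191516343846462 [array([471.3, 365.3,  64. ]), array([470. , 362.3,  80. ]), array([466.6, 354.5, 120. ])]
knob (np.float64(339.1764705882353), np.float64(230.66666666666666), 51, (np.int64(335), np.int64(343), np.int64(227), np.int64(234))) (np.float64(205.38860103626942), np.float64(223.01554404145077), 193, (np.int64(199), np.int64(211), np.int64(214), np.int64(233))) [496.52017067 -10.91929744  96.34686294] 1.8313626739503241 [array([500.5, -14.5,  64. ]), array([498.7, -12.3,  80. ]), array([494.4,  -6.9, 120. ])]
nest (np.float64(389.28746177370033), np.float64(220.07951070336392), 327, (np.int64(376), np.int64(400), np.int64(209), np.int64(232))) (np.float64(158.9218274111675), np.float64(276.18984771573605), 985, (np.int64(136), np.int64(181), np.int64(257), np.int64(296))) [ 533.3693999  -157.1
[... 826 characters left out ...]
12] 1.85980162621865 [array([438.5, 230.5,  64. ]), array([437.6, 229.2,  80. ]), array([435.4, 226.2, 120. ])]
pinknip (np.float64(207.9047619047619), np.float64(210.42857142857142), 21, (np.int64(206), np.int64(210), np.int64(208), np.int64(213))) (np.float64(337.5), np.float64(174.41666666666666), 24, (np.int64(335), np.int64(340), np.int64(172), np.int64(176))) [552.33962195 366.78106764  56.33904635] 0.3602467445991549 [array([551.3, 365.4,  64. ]), array([548.8, 362.4,  80. ]), array([542.7, 354.6, 120. ])]
whitebody (np.float64(207.45038167938932), np.float64(235.7709923664122), 131, (np.int64(199), np.int64(217), np.int64(231), np.int64(249))) [479.72980737 367.15248596  42.        ]
```

Request:
{"fn": "arm_command", "kwargs": {"series": [[0, 0, 0.15, 27, 56, 0, 0.3], [0, 0, 0.3, 53, 112, 0, 0.3], [0, 0, 0.45, 79, 168, 0, 0.3], [0, 0, 0.6, 105, 224, 0, 0.3], [0, 0, 0.75, 131, 280, 0, 0.3], [0, 0, 0.9, 157, 336, 0, 0.3], [0, 0, 1.05, 183, 392, 0, 0.3], [0, 0, 1.2, 207, 447, 0, 0.3], [0, 0, 1.35, 230, 502, 0, 0.3], [0, 0, 1.5, 253, 557, 0, 0.3], [0, 0, 1.65, 265, 612, 0, 0.3], [0, 0, 1.8, 270, 665, 0, 0.3]]}}

```text
time_s: 1.65
tcp_pos: [469.8, 74.7, 404.7]
tcp_rot: [1.522, 2.748, 0.0]
force: [0.3, -0.3, -0.5]
gripper_width: 61.3
finger_force: 0.0
```

Request:
{"fn": "arm_command", "kwargs": {"series": [[0, 0, 0.1, 0, 58, -10, 0.3], [0, 0, 0.2, 0, 116, -20, 0.3], [0, 0, 0.3, 0, 174, -30, 0.3], [0, 0, 0.3, 0, 232, -42, 0.3], [0, 0, 0.3, 1, 291, -54, 0.3], [0, 0, 0.3, 1, 291, -54, 0.3], [0, 0, 0.3, 1, 291, -54, 0.3]]}}

```text
time_s: 2.52
tcp_pos: [470.1, 363.4, 350.2]
tcp_rot: [-1.101, -2.942, 0.002]
force: [0.3, 0.3, 0.0]
gripper_width: 61.6
finger_force: 0.0
```

```bash
cat >> h.py <<'E'
def snap(n,cam="wrist"):
    s=observe(); I=camera(cam)[:,:,::-1].copy(); cv2.imwrite(f"pics/{n}.png",I); np.save(f"pics/{n}.npy",np.r_[s["tcp_pos"],s["tcp_rot"]])
    return s,I
E
python3 - <<'E'
from h import *
s,I=snap("w1")
h=cv2.cvtColor(I,cv2.COLOR_BGR2HSV).astype(int);m=((h[...,0]>12)&(h[...,0]<30)&(h[...,1]>110)&(h[...,2]>70)).astype(np.uint8)
n,_,st,c=cv2.connectedComponentsWithStats(m)
for i in range(1,n):
    if st[i,4]>40: print(st[i],c[i],onz("wrist",*c[i],64,s))
print(s["tcp_pos"],s["tcp_rot"])
E
```

```text
[531   4  29  20 303] [546.2310231   13.68646865] [494.41816689 721.24868681  64.        ]
[523 178  26  84 930] [538.48387097 212.14193548] [658.37013945 574.72811136  64.        ]
[466 192  13  12 109] [472.62385321 197.65137615] [582.57213992 509.85425793  64.        ]
[272 195  19  18 269] [281.37918216 203.75836431] [468.04855084 367.91985812  64.        ]
[477 211  12  13  96] [482.5625     217.41666667] [608.04023309 509.0618185   64.        ]
[428 217  11  12 100] [433.28 222.28] [573.48777113 462.92206138  64.        ]
[444 239  13  13 111] [450.42342342 244.94594595] [606.40108044 465.23184361  64.        ]
[464 253  13  13 101] [470.06930693 258.99009901] [637.05001155 475.43458926  64.        ]
[145 260  19  14 201] [154.26368159 266.39303483] [435.27126664 237.67945977  64.        ]
[330 261   6  13  53] [332.49056604 266.66037736] [542.75535261 364.54275581  64.        ]
[144 288  21  56 634] [151.95741325 315.27444795] [469.96562223 191.50902565  64.        ]
[391 288  23  56 649] [403.88289676 315.38366718] [639.12147681 386.0467626   64.        ]
[ 197  343  300   35 2736] [364.20979532 364.56432749] [664.97875046 318.23152782  64.        ]
[470.1071214  363.35402737 350.18557758] [-1.10066249e+00 -2.94181503e+00  2.25077811e-03]
```

View pics/w1.png

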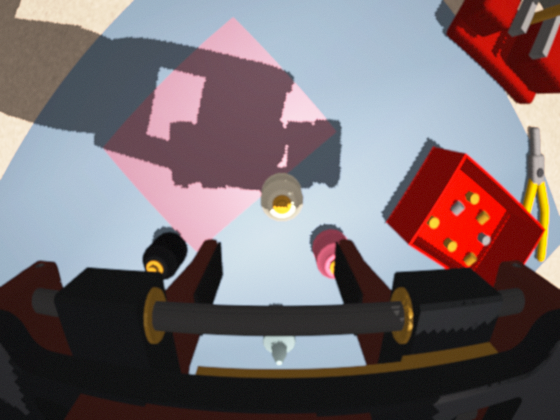

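The holder's nipple is at (281,204), which puts its centre near (469,367). The fingers clear pink and black.

Request:
{"fn": "arm_command", "kwargs": {"series": [[0, 0, 0, -1.5, 4, -40, 0.3], [0, 0, 0, -1.5, 4, -80, 0.3], [0, 0, 0, -1.5, 4, -115, 0.3], [0, 0, 0, -1.5, 4, -140, 0.3], [0, 0, 0, -1.5, 4, -153, 0.3], [0, 0, 0, -1.5, 4, -153, 0.3], [0, 0, 0, -1.5, 4, -153, 0.8], [0, 0, 0, -1.5, 4, -153, 0.8], [0, 0, 0, -1.5, 4, -153, 0.8], [0, 0, 0, -1.5, 4, -153, 0.8]], "squeeze": 15}}

```text
time_s: 3.82
tcp_pos: [469.2, 368.0, 198.6]
tcp_rot: [1.101, 2.941, 0.002]
force: [-1.2, -2.5, 6.7]
gripper_width: 39.1
finger_force: 15.0
```

Request:
{"fn": "arm_command", "kwargs": {"series": [[0, 0, 0, 0, 0, 0, 0.8], [0, 0, 0, 0, 0, 20, 0.8], [0, 0, 0, 0, 0, 60, 0.8], [0, 0, 0, 0, 0, 120, 0.8], [0, 0, 0, 0, 0, 120, 0.8], [0, 0, 0, 0, 0, 120, 0.8]]}}

```text
time_s: 4.58
tcp_pos: [468.6, 367.5, 318.2]
tcp_rot: [1.102, 2.942, 0.001]
force: [0.0, -0.1, -1.4]
gripper_width: 39.4
finger_force: 15.0
```

Run:
```python
from h import *
s,I=snap("w2")
print(s["tcp_pos"],s["tcp_rot"],s["force"])
h=cv2.cvtColor(I,cv2.COLOR_BGR2HSV).astype(int);m=((h[...,0]>12)&(h[...,0]<30)&(h[...,1]>110)&(h[...,2]>70)).astype(np.uint8)
n,_,st,c=cv2.connectedComponentsWithStats(m)
z=s["tcp_pos"][2]-163-34+64
for i in range(1,n):
    if st[i,4]>100 and 200<c[i][0]<360: print(st[i],c[i],R.from_rotvec(s["tcp_rot"]).inv().apply(onz("wrist",*c[i],z,s)-s["tcp_pos"]))
```

```text
[468.63598044 367.52692079 318.22946456] [1.10185808e+00 2.94173377e+00 7.76801902e-04] [ 0.03106389 -0.05893719 -1.39910678]
[259 280  39  26 856] [277.83411215 293.99065421] [  6.75543518  -0.49411621 132.99919018]
[ 151  349  312   29 3103] [323.16790203 366.79471479] [-33.01550926  20.12932715 133.01398318]
```

View pics/w2.png

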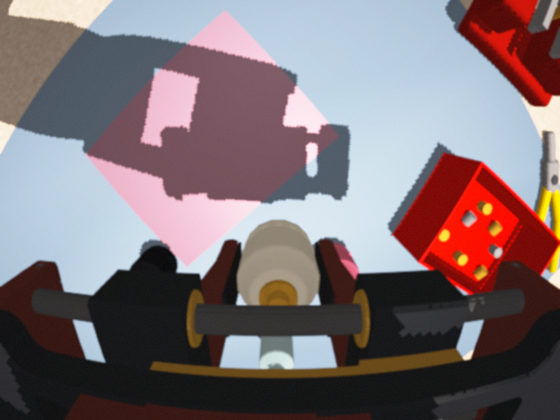

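The holder is gripped upright: body at columns 237–318, nipple top edge at v=280, and its top partly hidden by the rod. I'll check its fore-aft offset from the front edges.

Run:
```python
from h import *
p=np.load("pics/w2.npy"); s=dict(tcp_pos=p[:3],tcp_rot=p[3:])
def tl(u,v,h,g): # tool coords of pixel at holder height h, grasp height g
    z=p[2]-163-g+h; return R.from_rotvec(p[3:]).inv().apply(onz("wrist",u,v,z,s)-p[:3]).round(1)
for g in(34,36):
  print(g,"bottom front",tl(278,220,0,g),"nip front54",tl(278,280,54,g),"nip L/R64",tl(259,293,64,g),tl(297,293,64,g),"shoulder LR",tl(237,262,42,g),tl(319,262,42,g))
I=cv2.imread("pics/w2.png"); print([(v,I[v,278].tolist()) for v in range(212,310,3)])
```

```text
34 bottom front [ 17.6  -0.4 197. ] nip front54 [  7.8  -0.4 143. ] nip L/R64 [  7.2  -7.9 133. ] [  7.2   7.  133. ] shoulder LR [ 10.6 -18.9 155. ] [ 10.5  18.1 155. ]
36 bottom front [ 17.   -0.4 199. ] nip front54 [  6.7  -0.4 145. ] nip L/R64 [  6.  -8. 135.] [  6.    7.2 135. ] shoulder LR [  9.6 -19.2 157. ] [  9.6  18.4 157. ]
[(212, [241, 232, 219]), (215, [240, 231, 217]), (218, [236, 227, 213]), (221, [124, 141, 149]), (224, [127, 146, 157]), (227, [115, 132, 143]), (230, [113, 130, 140]), (233, [117, 133, 143]), (236, [116, 131, 141]), (239, [116, 132, 143]), (242, [116, 132, 142]), (245, [122, 139, 149]), (248, [130, 150, 160]), (251, [130, 149, 160]), (254, [131, 148, 159]), (257, [130, 147, 158]), (260, [128, 146, 158]), (263, [128, 145, 156]), (266, [127, 147, 157]), (269, [131, 150, 162]), (272, [138, 156, 167]), (275, [138, 155, 167]), (278, [130, 151, 164]), (281, [28, 85, 122]), (284, [33, 101, 144]), (287, [32, 99, 142]), (290, [29, 91, 132]), (293, [27, 85, 123]), (296, [25, 84, 122]), (299, [30, 99, 142]), (302, [28, 101, 143]), (305, [40, 72, 97]), (308, [47, 46, 47])]
```

Request:
{"fn": "arm_command", "kwargs": {"series": [[0, 0, -0.06, 6, -48, 20, 0.8], [0, 0, -0.12, 12, -98, 40, 0.8], [0, 0, -0.18, 18, -148, 60, 0.8], [0, 0, -0.24, 24, -198, 80, 0.8], [0, 0, -0.3, 30, -248, 100, 0.8], [0, 0, -0.36, 36, -298, 112, 0.8], [0, 0, -0.42, 42, -348, 112, 0.8], [0, 0, -0.48, 48, -398, 112, 0.8], [0, 0, -0.54, 54, -448, 112, 0.8], [0, 0, -0.606, 60, -493, 112, 0.8], [0, 0, -0.606, 64, -523, 112, 0.8], [0, 0, -0.606, 64, -523, 112, 0.8]]}}

```text
time_s: 6.12
tcp_pos: [532.7, -156.9, 427.8]
tcp_rot: [-1.931, -2.474, 0.002]
force: [-0.4, 0.1, 0.3]
gripper_width: 39.1
finger_force: 15.0
```

Request:
{"fn": "arm_command", "kwargs": {"series": [[0, 0, 0, 0, 0, 0, 0.8], [0, 0, 0, 0, 0, 0, 0.8]]}}

```text
time_s: 6.38
tcp_pos: [532.8, -154.2, 429.2]
tcp_rot: [-1.927, -2.479, 0.0]
force: [0.6, 0.9, -1.4]
gripper_width: 39.3
finger_force: 15.0
```

Run:
```python
from h import *
s,I=snap("w3")
print(s["tcp_pos"],s["tcp_rot"],s["force"],s["q"])
```

```text
[ 532.81054408 -154.22782274  429.16490162] [-1.92734393e+00 -2.47937713e+00  3.92559190e-04] [ 0.59835388  0.9402415  -1.43440088] [-3.03259455e-01  2.91904077e-01  1.76451352e+00  2.16201000e-04
  1.08640163e+00 -5.52603365e-01]
```

View pics/w3.png

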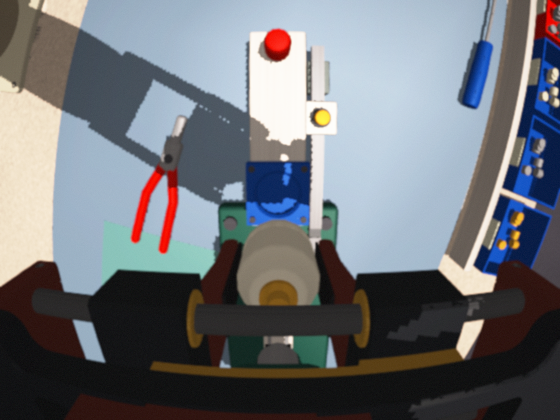

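The nest block's far edge is at v≈162, columns 246–309, with the bore rim around (278,192). The knob is at (278,44) and the plunger at (322,118).

Run:
```python
from h import *
p=np.load("pics/w3.npy"); s=dict(tcp_pos=p[:3],tcp_rot=p[3:]); I=cv2.imread("pics/w3.png")
h=cv2.cvtColor(I,cv2.COLOR_BGR2HSV).astype(int);H,S,V=h[...,0],h[...,1],h[...,2]
b=(H>100)&(H<125)&(S>150)&(V>40)
for v in range(158,225,4):
    u=np.nonzero(b[v,225:330])[0]+225
    if len(u): print(v,u.min(),u.max(),onz("wrist",u.min()-.5,v,80,s)[:2].round(1),onz("wrist",u.max()+.5,v,80,s)[:2].round(1))
for u in(255,265,290,300):
    w=np.nonzero(b[140:222,u])[0]+140; print("col",u,w.min(),w.max(),onz("wrist",u,w.min()-.5,80,s).round(1))
r=((H<6)|(H>174))&(S>170)&(V>60)
k=cen(r,278,44,22);print("knob",k,onz("wrist",*k[:2],120,s),onz("wrist",*k[:2],110,s))
m=(H>15)&(H<35)&(S>130)&(V>70);k=cen(m,322,118,12);print("plunger",k,onz("wrist",*k[:2],84,s))
cv2.imwrite("pics/w3c.png",cv2.resize(I[150:235,225:330],None,fx=7,fy=7,interpolation=cv2.INTER_CUBIC))
```

```text
162 248 308 [ 494.4 -130.5] [ 554.4 -115.3]
166 246 309 [ 493.4 -135. ] [ 556.4 -119. ]
170 246 308 [ 494.3 -139. ] [ 556.5 -123.2]
174 246 309 [ 495.3 -143.1] [ 558.6 -126.9]
178 246 308 [ 496.2 -147.1] [ 558.7 -131.2]
182 246 308 [ 497.1 -151.2] [ 559.8 -135.2]
186 246 308 [ 498.1 -155.3] [ 561.  -139.2]
190 247 308 [ 500.1 -159.1] [ 562.1 -143.3]
194 247 308 [ 501.  -163.2] [ 563.2 -147.4]
198 247 308 [ 502.  -167.4] [ 564.3 -151.5]
202 246 308 [ 501.9 -171.8] [ 565.5 -155.6]
206 245 308 [ 501.8 -176.3] [ 566.7 -159.7]
210 246 308 [ 503.8 -180.2] [ 567.8 -163.9]
214 246 308 [ 504.8 -184.5] [ 569.  -168.1]
218 246 308 [ 505.8 -188.8] [ 570.2 -172.3]
222 246 308 [ 506.7 -193.1] [ 571.4 -176.6]
col 255 163 221 [ 501.9 -129.2   80. ]
col 265 163 221 [ 511.8 -126.8   80. ]
col 290 162 220 [ 536.1 -119.5   80. ]
col 300 163 221 [ 546.1 -117.9   80. ]
knob (np.float64(277.1097178683386), np.float64(44.094043887147336), 638, (np.int64(265), np.int64(290), np.int64(29), np.int64(59))) [496.35450637 -15.90955572 120.        ] [495.7095129  -13.49903734 110.        ]
plunger (np.float64(321.60199004975124), np.float64(117.09452736318408), 201, (np.int64(314), np.int64(329), np.int64(110), np.int64(125))) [554.86025984 -67.87958567  84.        ]
```

View pics/w3c.png

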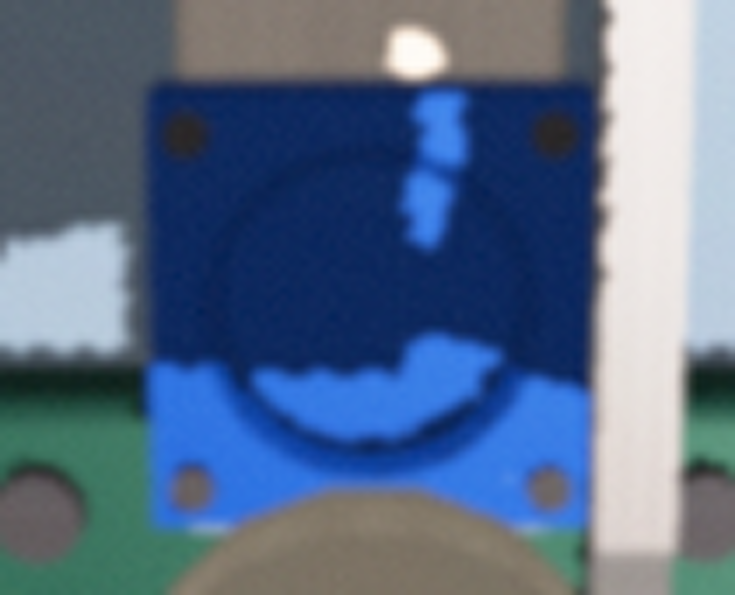

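The crop shows the whole block. Bore and screw centres agree at about pixel (277.7,193.8).

Run:
```python
from h import *
p=np.load("pics/w3.npy"); s=dict(tcp_pos=p[:3],tcp_rot=p[3:])
c=onz("wrist",277.7,193.8,80,s);print(c)
f=lambda u,v:onz("wrist",225+(u+.5)/7-.5,150+(v+.5)/7-.5,80,s)
a=[f(186,133),f(556,133),f(190,487),f(549,487)];print(np.mean(a,0))
d=(a[0]+a[1]-a[2]-a[3]);print("rail +y ang",np.degrees(np.arctan2(d[1],d[0])))
k=onz("wrist",277.1,44.1,118,s);e=k-c;print("knob",k,np.hypot(*e[:2]),np.degrees(np.arctan2(e[1],e[0])))
Rm=R.from_rotvec(p[3:]).as_matrix();print("toolx yaw",np.degrees(np.arctan2(Rm[1,0],Rm[0,0])))
e[2]=0;y=e/np.linalg.norm(e);x=np.array([y[1],-y[0],0]);print("plunger pred",c+80*y+45*x, "top-cam nest",533,-155)
```

```text
[ 532.27413227 -155.09311123   80.        ]
[ 532.15057312 -155.62292186   80.        ]
rail +y ang 104.03335785191268
knob [496.21861377 -15.43501977 118.        ] 144.23724527182222 104.4759561465824
toolx yaw 104.28055671023162
plunger pred [555.84760408 -66.38408448  80.        ] top-cam nest 533 -155
```

Request:
{"fn": "arm_command", "kwargs": {"series": [[0, 0, 0, -0.5, 0, -30, 0.8], [0, 0, 0, -0.5, 0, -70, 0.8], [0, 0, 0, -0.5, 0, -105, 0.8], [0, 0, 0, -0.5, 0, -128, 0.8], [0, 0, 0, -0.5, 0, -142, 0.8], [0, 0, 0, -0.5, 0, -145, 0.8], [0, 0, 0, -0.5, 0, -145, 0.8], [0, 0, 0, -0.5, 0, -145, 0.8]]}}

```text
time_s: 7.42
tcp_pos: [532.8, -155.4, 285.6]
tcp_rot: [1.929, 2.478, 0.001]
force: [0.4, 0.7, -0.3]
gripper_width: 39.5
finger_force: 15.0
```

Request:
{"fn": "arm_command", "kwargs": {"series": [[0, 0, 0, 0, 0, -2, 0.8], [0, 0, 0, 0, 0, -4, 0.8], [0, 0, 0, 0, 0, -5, 0.8], [0, 0, 0, 0, 0, -6, 0.8], [0, 0, 0, 0, 0, -6, 0.8]]}}

```text
time_s: 8.05
tcp_pos: [532.4, -155.3, 278.6]
tcp_rot: [-1.929, -2.479, 0.0]
force: [0.5, 0.4, -0.4]
gripper_width: 39.3
finger_force: 15.0
```

Request:
{"fn": "arm_command", "kwargs": {"series": [[0, 0, 0, 0, 0, -1, 0.8], [0, 0, 0, 0, 0, -2, 0.8], [0, 0, 0, 0, 0, -3, 0.8], [0, 0, 0, 0, 0, -3, 0.8]]}}

```text
time_s: 8.55
tcp_pos: [532.4, -155.3, 275.6]
tcp_rot: [-1.929, -2.479, 0.0]
force: [-0.0, -0.4, -0.7]
gripper_width: 39.2
finger_force: 15.0
```

Request:
{"fn": "arm_command", "kwargs": {"series": [[0, 0, 0, 0, 1, -1, 0.8], [0, 0, 0, 0, 1, -2, 0.8], [0, 0, 0, 0, 1, -3, 0.8], [0, 0, 0, 0, 1, -4, 0.8], [0, 0, 0, 0, 1, -4, 0.8]]}}

```text
time_s: 9.18
tcp_pos: [532.4, -154.3, 271.5]
tcp_rot: [-1.929, -2.479, 0.0]
force: [-0.4, -0.2, -0.8]
gripper_width: 39.2
finger_force: 15.0
```

Request:
{"fn": "arm_command", "kwargs": {"series": [[0, 0, 0, 0, 0, -1, 0.8], [0, 0, 0, 0, 0, -2, 0.8], [0, 0, 0, 0, 0, -2, 0.8]]}}

```text
time_s: 9.55
tcp_pos: [532.4, -154.3, 269.6]
tcp_rot: [-1.93, -2.479, 0.0]
force: [-0.5, -0.4, -0.5]
gripper_width: 39.0
finger_force: 15.0
```

Request:
{"fn": "arm_command", "kwargs": {"series": [[0, 0, 0, 0, 0, -0.5, 0.8], [0, 0, 0, 0, 0, -1, 0.8], [0, 0, 0, 0, 0, -1.5, 0.8], [0, 0, 0, 0, 0, -1.5, 0.8]]}}

```text
time_s: 10.05
tcp_pos: [532.5, -154.3, 268.6]
tcp_rot: [1.93, 2.479, 0.0]
force: [-1.7, -0.1, 4.3]
gripper_width: 39.6
finger_force: 15.0
```

Request:
{"fn": "arm_command", "kwargs": {"series": [[0, 0, 0, 0, 0, -0.5, 0.8], [0, 0, 0, 0, 0, -1, 0.8], [0, 0, 0, 0, 0, -1, 0.8]]}}

```text
time_s: 10.42
tcp_pos: [532.5, -154.4, 268.6]
tcp_rot: [1.929, 2.479, -0.0]
force: [-5.1, 0.4, 15.2]
gripper_width: 39.7
finger_force: 15.0
```

Contact came at z=268.6, exactly the predicted seated height. I'll relieve the push, open, lift and check.

Request:
{"fn": "arm_command", "kwargs": {"series": [[0, 0, 0, 0, 0, 1.2, 0.8], [0, 0, 0, 0, 0, 1.2, 0.8], [0, 0, 0, 0, 0, 1.2, 0.3], [0, 0, 0, 0, 0, 1.2, 0.3], [0, 0, 0, 0, 0, 1.2, 0.3], [0, 0, 0, 0, 0, 15, 0.3], [0, 0, 0, 0, 0, 50, 0.3], [0, 0, 0, 0, 0, 100, 0.3], [0, 0, 0, 0, 0, 150, 0.3], [0, 0, 0, 0, 0, 160, 0.3], [0, 0, 0, 0, 0, 160, 0.3], [0, 0, 0, 0, 0, 160, 0.3]]}}

```text
time_s: 11.92
tcp_pos: [531.9, -154.1, 425.8]
tcp_rot: [-1.928, -2.477, 0.001]
force: [0.6, 0.3, -0.4]
gripper_width: 61.5
finger_force: 0.0
```

Run:
```python
from h import *
s,I=snap("w4"); print(s["tcp_pos"],s["force"])
S=cv2.cvtColor(camera("side"),cv2.COLOR_RGB2BGR); S=S[190:310,90:250]; cv2.imwrite("pics/chk.png",np.hstack([cv2.resize(I[20:270,170:390],(440,500)),cv2.resize(S,(350,262)) if 0 else cv2.copyMakeBorder(cv2.resize(S,(350,262)),0,238,0,0,cv2.BORDER_CONSTANT)]))
h=cv2.cvtColor(I,cv2.COLOR_BGR2HSV).astype(int);H,Sa,V=h[...,0],h[...,1],h[...,2]
m=(H>12)&(H<30)&(Sa>110)&(V>70);k=cen(m,278,210,30);print("nip",k,onz("wrist",*k[:2],134,s),onz("wrist",*k[:2],144,s))
r=((H<6)|(H>174))&(Sa>170)&(V>60)
k=cen(r,278,44,25);print("knob",k,onz("wrist",*k[:2],118,s))
```

```text
[ 531.94009333 -154.14786637  425.7866917 ] [ 0.56908506  0.26538374 -0.43754512]
nip (np.float64(279.2490974729242), np.float64(207.23826714801444), 277, (np.int64(270), np.int64(288), np.int64(198), np.int64(216))) [ 532.19795631 -153.87741588  134.        ] [ 531.5297715 -151.3396897  144.       ]
knob (np.float64(278.20923076923077), np.float64(43.87384615384615), 650, (np.int64(266), np.int64(291), np.int64(29), np.int64(59))) [496.21615438 -15.59545649 118.        ]
```

View pics/chk.png

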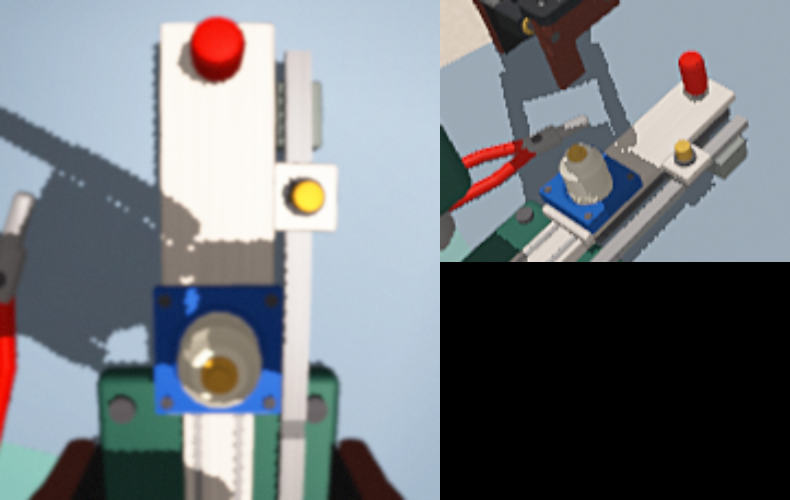

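Both views show the holder upright and seated in the nest: nipple at (532,-154), nest at (532,-155). Next, the knob.

Request:
{"fn": "arm_command", "kwargs": {"series": [[0, 0, 0, -12, 48, 0, 0.3], [0, 0, 0, -24, 96, 0, 0.3], [0, 0, 0, -36, 140, 0, 0.3], [0, 0, 0, -36.5, 144, -20, 0.3], [0, 0, 0, -36.5, 144, -60, 0.3], [0, 0, 0, -36.5, 144, -100, 0.3], [0, 0, 0, -36.5, 144, -120, 0.3], [0, 0, 0, -36.5, 144, -120, 0.3], [0, 0, 0, -36.5, 144, -120, 0.3]]}}

```text
time_s: 13.15
tcp_pos: [496.2, -10.3, 307.4]
tcp_rot: [-1.93, -2.479, 0.0]
force: [0.4, 0.2, -0.3]
gripper_width: 61.5
finger_force: 0.0
```

Run:
```python
from h import *
s,I=snap("w5"); print(s["tcp_pos"],s["force"])
h=cv2.cvtColor(I,cv2.COLOR_BGR2HSV).astype(int);H,Sa,V=h[...,0],h[...,1],h[...,2]
r=((H<6)|(H>174))&(Sa>170)&(V>60)
n,_,st,c=cv2.connectedComponentsWithStats(r.astype(np.uint8))
for i in range(1,n):
    if st[i,4]>300:
        a=st[i];f=lambda u,v,z:R.from_rotvec(s["tcp_rot"]).inv().apply(onz("wrist",u,v,z,s)-s["tcp_pos"]).round(1)
        print(a,c[i],f(c[i][0],a[1]-.5,72),f(a[0],c[i][1],105),f(a[0]+a[2],c[i][1],105),f(c[i][0],a[1]+a[3],120))
```

```text
[496.22677592 -10.31921294 307.39196997] [ 0.40935312  0.17871603 -0.26120519]
[ 256  214   42   56 1847] [276.46561992 242.17162967] [ 10.3  -1.2 235.4] [  1.9 -13.3 202.4] [  1.9  11.7 202.4] [ -9.3  -1.1 187.4]
```

Request:
{"fn": "arm_command", "kwargs": {"series": [[0, 0, 0, -0.5, -1.2, -20, 0.3], [0, 0, 0, -0.5, -1.2, -38, 0.3], [0, 0, 0, -0.5, -1.2, -46, 0.3], [0, 0, 0, -0.5, -1.2, -46, 0.3], [0, 0, 0, -0.5, -1.2, -46, 0.3], [0, 0, 0, -0.5, -1.2, -46, 0.95], [0, 0, 0, -0.5, -1.2, -46, 0.95], [0, 0, 0, -0.5, -1.2, -46, 0.95], [0, 0, 0, -0.5, -1.2, -46, 0.95], [0, 0, 0, -0.5, -1.2, -46, 0.95]], "squeeze": 30}}

```text
time_s: 14.45
tcp_pos: [495.5, -11.5, 261.2]
tcp_rot: [1.93, 2.479, 0.0]
force: [-0.0, 0.7, 0.5]
gripper_width: 25.4
finger_force: 30.0
```

Request:
{"fn": "arm_command", "kwargs": {"series": [[0, 0, 0, 1.2, -4.8, 0, 0.95], [0, 0, 0, 3.2, -12.6, 0, 0.95], [0, 0, 0, 5.6, -22.3, 0, 0.95], [0, 0, 0, 8.1, -32, 0, 0.95], [0, 0, 0, 10.5, -41.7, 0, 0.95], [0, 0, 0, 13, -51.4, 0, 0.95], [0, 0, 0, 15.4, -61, 0, 0.95], [0, 0, 0, 17.9, -70.8, 0, 0.95], [0, 0, 0, 20.3, -80.5, 0, 0.95], [0, 0, 0, 22.8, -90, 0, 0.95], [0, 0, 0, 24, -95, 0, 0.95], [0, 0, 0, 24, -95, 0, 0.95]]}}

```text
time_s: 15.95
tcp_pos: [519.8, -107.1, 261.2]
tcp_rot: [1.929, 2.478, 0.0]
force: [2.3, -1.4, -1.0]
gripper_width: 25.8
finger_force: 30.0
```

Request:
{"fn": "arm_command", "kwargs": {"series": [[0, 0, 0, 1.6, -6.3, 0, 0.95], [0, 0, 0, 3.7, -14.5, 0, 0.95], [0, 0, 0, 5.9, -23.3, 0, 0.95], [0, 0, 0, 5.9, -23.3, 0, 0.95]]}}

```text
time_s: 16.45
tcp_pos: [525.7, -130.2, 261.3]
tcp_rot: [1.929, 2.478, 0.0]
force: [3.0, 0.1, -1.1]
gripper_width: 25.7
finger_force: 30.0
```

Request:
{"fn": "arm_command", "kwargs": {"series": [[0, 0, 0, 0.6, -2.4, 0, 0.95], [0, 0, 0, 0.6, -2.4, 0, 0.95]]}}

```text
time_s: 16.7
tcp_pos: [526.3, -132.2, 261.3]
tcp_rot: [1.929, 2.478, 0.001]
force: [3.5, 1.2, -1.4]
gripper_width: 25.4
finger_force: 30.0
```

Request:
{"fn": "arm_command", "kwargs": {"series": [[0, 0, 0, 0.6, -2.4, 0, 0.95], [0, 0, 0, 0.6, -2.4, 0, 0.95]]}}

```text
time_s: 16.95
tcp_pos: [526.8, -134.5, 261.2]
tcp_rot: [1.929, 2.479, 0.001]
force: [4.9, 1.8, -1.6]
gripper_width: 25.0
finger_force: 30.0
```

Request:
{"fn": "arm_command", "kwargs": {"series": [[0, 0, 0, 0.6, -2.4, 0, 0.95], [0, 0, 0, 0.6, -2.4, 0, 0.95]]}}

```text
time_s: 17.2
tcp_pos: [527.5, -137.2, 261.3]
tcp_rot: [1.929, 2.478, 0.0]
force: [4.9, -0.2, -2.0]
gripper_width: 25.7
finger_force: 30.0
```

Request:
{"fn": "arm_command", "kwargs": {"series": [[0, 0, 0, 0.8, -2.4, 0, 0.95], [0, 0, 0, 0.8, -2.4, 0, 0.95]]}}

```text
time_s: 17.45
tcp_pos: [528.3, -140.3, 261.3]
tcp_rot: [1.927, 2.478, -0.001]
force: [4.9, -8.5, -4.2]
gripper_width: 25.4
finger_force: 30.0
```

Request:
{"fn": "arm_command", "kwargs": {"series": [[0, 0, 0, 0.7, -2.4, 0, 0.95], [0, 0, 0, 0.7, -2.4, 0, 0.95]]}}

```text
time_s: 17.7
tcp_pos: [528.9, -142.5, 261.3]
tcp_rot: [1.929, 2.478, -0.001]
force: [4.6, -2.9, -2.7]
gripper_width: 25.4
finger_force: 30.0
```

Request:
{"fn": "arm_command", "kwargs": {"series": [[0, 0, 0, 0.7, -2.4, 0, 0.95], [0, 0, 0, 0.7, -2.4, 0, 0.95]]}}

```text
time_s: 17.95
tcp_pos: [529.3, -143.5, 261.2]
tcp_rot: [-1.93, -2.477, -0.001]
force: [4.3, 7.8, 1.2]
gripper_width: 25.3
finger_force: 30.0
```

Request:
{"fn": "arm_command", "kwargs": {"series": [[0, 0, 0, 0.7, -2.4, 0, 0.95], [0, 0, 0, 0.7, -2.4, 0, 0.95]]}}

```text
time_s: 18.2
tcp_pos: [529.8, -145.3, 261.2]
tcp_rot: [-1.929, -2.477, -0.002]
force: [3.2, 10.8, 2.7]
gripper_width: 25.4
finger_force: 30.0
```

The notch showed itself: the slide drew forward with about 8.5 N at y=-140, and the force crossed zero near -143. I've gone 2.5 mm past it, so I'll ease back to the middle.

Request:
{"fn": "arm_command", "kwargs": {"series": [[0, 0, 0, -0.2, 1.5, 0, 0.95], [0, 0, 0, -0.5, 3, 0, 0.95], [0, 0, 0, -0.6, 3.4, 0, 0.95], [0, 0, 0, -0.6, 3.4, 0, 0.95], [0, 0, 0, -0.6, 3.4, 0, 0.95]]}}

```text
time_s: 18.82
tcp_pos: [529.3, -143.0, 261.2]
tcp_rot: [-1.929, -2.478, 0.0]
force: [1.6, 4.8, 3.3]
gripper_width: 25.5
finger_force: 30.0
```

Request:
{"fn": "arm_command", "kwargs": {"series": [[0, 0, 0, -0.2, 0.6, 0, 0.95], [0, 0, 0, -0.2, 0.6, 0, 0.95], [0, 0, 0, -0.2, 0.6, 0, 0.95]]}}

```text
time_s: 19.2
tcp_pos: [529.2, -142.8, 261.2]
tcp_rot: [-1.93, -2.479, 0.001]
force: [-0.1, 1.1, 3.7]
gripper_width: 25.5
finger_force: 30.0
```

Request:
{"fn": "arm_command", "kwargs": {"series": [[0, 0, 0, -0.1, 0.4, 0, 0.95], [0, 0, 0, -0.1, 0.4, 0, 0.95], [0, 0, 0, -0.1, 0.4, 0, 0.95]]}}

```text
time_s: 19.58
tcp_pos: [529.1, -142.6, 261.2]
tcp_rot: [1.929, 2.479, -0.001]
force: [-0.2, -4.7, 3.2]
gripper_width: 25.7
finger_force: 30.0
```

Request:
{"fn": "arm_command", "kwargs": {"series": [[0, 0, 0, 0, -0.25, 0, 0.95], [0, 0, 0, 0, -0.25, 0, 0.95], [0, 0, 0, 0, -0.25, 0, 0.95], [0, 0, 0, 0, -0.25, 0, 0.95]]}}

```text
time_s: 20.08
tcp_pos: [529.2, -142.5, 261.2]
tcp_rot: [1.929, 2.479, -0.0]
force: [-1.1, -4.9, 3.8]
gripper_width: 25.7
finger_force: 30.0
```

Run:
```python
from h import *
S=camera("side")[:,:,::-1];T=camera("top")[:,:,::-1]
cv2.imwrite("pics/fin.png",np.hstack([cv2.resize(S[150:420,0:270],(400,400)),cv2.resize(T[130:330,320:520],(400,400))]))
print(observe()["force"],observe()["tcp_pos"])
```

```text
[-1.57508274 -5.59103791  4.14757508] [ 529.13378724 -142.5630801   261.18975638]
```

View pics/fin.png

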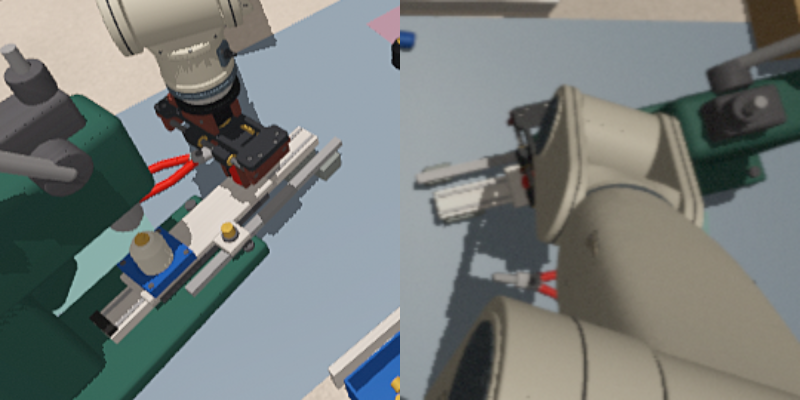

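Run:
```python
from h import *
for u,v in((125,228),(125,215),(112,215),(140,215)): print(onz("side",u*.675,150+v*.675,160).round(1))
print("holder top",onz("side",145*.675,150+236*.675,134).round(1))
S=camera("side")[:,:,::-1]
cv2.imwrite("pics/fin2.png",cv2.resize(S[265:385,50:190],(700,600),interpolation=cv2.INTER_CUBIC))
```

```text
[ 568.7 -295.3  160. ]
[ 551.8 -288.3  160. ]
[ 541.5 -299.6  160. ]
[ 563.6 -275.2  160. ]
holder top [ 573.4 -283.   134. ]
```

View pics/fin2.png

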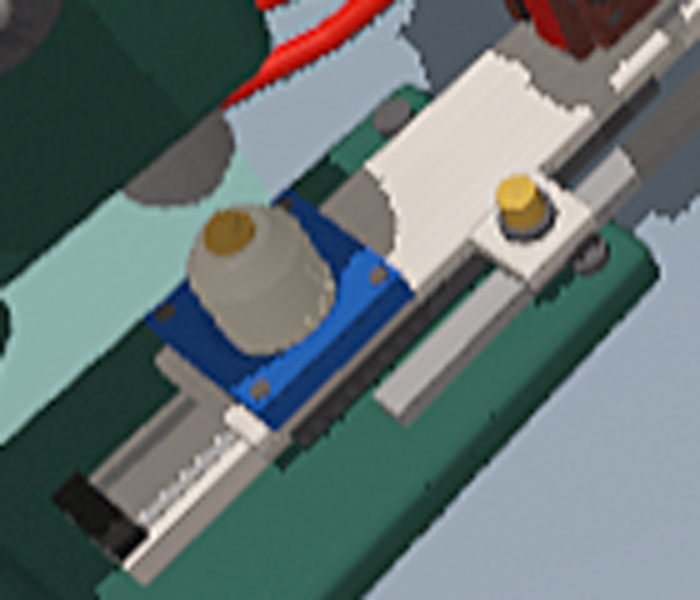

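The holder stands upright in the nest directly below the ram tip, with the ram axis near (560,-290) and the nest near (565,-287). This fits the notch I felt. One small nudge to the middle follows.

Request:
{"fn": "arm_command", "kwargs": {"series": [[0, 0, 0, 0.1, -0.5, 0, 0.95], [0, 0, 0, 0.1, -0.5, 0, 0.95], [0, 0, 0, 0.1, -0.5, 0, 0.95], [0, 0, 0, 0.1, -0.5, 0, 0.95]]}}

```text
time_s: 20.72
tcp_pos: [529.2, -142.7, 261.2]
tcp_rot: [-1.929, -2.479, -0.0]
force: [-1.0, -2.8, 4.4]
gripper_width: 25.2
finger_force: 30.0
```

```bash
python3 -c "
from cell import order
print(order.finish_job())"
```

```text
the job is handed in; nothing more can be done
None
```

The white holder is seated upright in the nest, and the slide is pushed in to the notch, which I felt as a pull in and then resistance both ways. The gripper is still holding the red knob there, and I handed the job in at about 21 s.

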